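# Pack the gilding cups in the fold-up tray

### The job

Pack the gilding kit: nest the orange cup in the blue cup that stands in the card tray, and the white cup in the orange one, each fully home so that the three make one straight stack standing in the tray; lower the cups in rather than dropping them. Fold both side panels of the tray up until they stand upright. Leave the other things on the table where they are.

Things in the scene. Friction and masses are not known exactly. Their poses are not given: they have to be found in the camera images.
- cup_blue: Blue stacking cup, 100 mm tall, 70 g (blue 180 g). Origin: centre of underside; z up. Body tapers from 39 mm outer diameter at the foot to 55 at 65 mm height; above it a straight collar, 66 mm outer, 60 inner, up to the rim: grip there. All three alike; fully nested, a cup's collar rests on the rim below, its origin 35 mm above the lower cup's. It stands in the tray on its 4 mm floor
- cup_orange: Orange stacking cup, 100 mm tall, 70 g (blue 180 g). Origin: centre of underside; z up. Body tapers from 39 mm outer diameter at the foot to 55 at 65 mm height; above it a straight collar, 66 mm outer, 60 inner, up to the rim: grip there. All three alike; fully nested, a cup's collar rests on the rim below, its origin 35 mm above the lower cup's. Stands on the table
- cup_white: White stacking cup, 100 mm tall, 70 g (blue 180 g). Origin: centre of underside; z up. Body tapers from 39 mm outer diameter at the foot to 55 at 65 mm height; above it a straight collar, 66 mm outer, 60 inner, up to the rim: grip there. All three alike; fully nested, a cup's collar rests on the rim below, its origin 35 mm above the lower cup's. Stands on the table
- tray: Brown card tray, fixed to the table: floor 130 mm (its x) by 190 mm (its y), 4 mm thick; fixed end walls 60 mm high at its +x and -x ends; hinged side panels at +y and -y. Two tins (38 mm across, 22 mm tall) are fixed on the floor in its -x corners, at x -40, y +-66 mm. Origin: centre of its underside
- panel_left (a joint): angle of the tray's left (+y) side panel, stiff hinge that stays where it is left: 0 lying flat outward on the table, 1.571 upright against its stop. Card panel 118 mm long, 60 mm high, 4 mm thick, with a blue stripe near its free edge; it starts half folded, leaning outward
- panel_left_hinge (a point): middle of the left panel's hinge line, at table height, 95 mm from the tray's centre; the hinge runs along the tray's x. Its z axis is the panel's normal: the outward and lower face passes through the hinge, the other face is 4 mm along +z
- panel_left_edge (a point): middle of the left panel's free edge (mid thickness), 60 mm from the hinge
- panel_right (a joint): angle of the tray's right (-y) side panel, stiff hinge that stays where it is left: 0 lying flat outward on the table, 1.571 upright against its stop. Card panel 118 mm long, 60 mm high, 4 mm thick, with a blue stripe near its free edge; it starts half folded, leaning outward
- panel_right_hinge (a point): middle of the right panel's hinge line, at table height, 95 mm from the tray's centre; the hinge runs along the tray's x. Its z axis is the panel's normal: the outward and lower face passes through the hinge, the other face is 4 mm along +z
- panel_right_edge (a point): middle of the right panel's free edge (mid thickness), 60 mm from the hinge
- brush_pot: grey cup of the same shape as the stacking cups, but in use: full of brushes (about 200 mm tall with them); bystander. Origin: centre of its underside
- frame_flat: round gilt picture frame with a blue picture, lying flat, 110 mm across, 18 mm thick; bystander. Origin: centre of its underside
- wood_blank: round wooden blank, 90 mm across, 9 mm thick, lying flat; bystander. Origin: centre of its underside
- brush: paint brush lying flat, 190 mm long, along its x axis; bystander. Origin: underside
- varnish: amber bottle, 56 mm across, 140 mm tall; bystander. Origin: centre of its underside
- gesso_tub: white tub with lid, 86 mm across, 95 mm tall; bystander. Origin: centre of its underside
Things that resemble listed ones, but are neither listed nor needed, are in the scene too. What is shaped like the cup_orange but pink is not meant.

How it is judged (in metres and radians):
At the end, for the whole second after the job is handed in: The orange cup sits fully home in the blue one (origin 30 to 40 mm above it, axes within 7 mm) and the white one likewise in the orange; all three are upright (within 0.1 rad) and at rest, the blue cup standing on the tray's floor; both side panels stand upright (1.40 rad or more) (z of cup_orange in the frame of cup_blue between 0.03 and 0.04 m and z of cup_white in the frame of cup_orange between 0.03 and 0.04 m and horizontal distance between cup_orange and cup_blue below 0.007 m and horizontal distance between cup_white and cup_orange below 0.007 m and angle between each of cup_blue, cup_orange, cup_white's own z axis and vertical below 0.1 rad and linear speed of each of cup_blue, cup_orange, cup_white below 0.02 m/s and x of cup_blue in the frame of tray between -0.04 and 0.045 m and y of cup_blue in the frame of tray between -0.07 and 0.07 m and z of cup_blue in the frame of tray between 0 and 0.01 m and value of joint each of panel_left, panel_right above 1.4 rad); the robot touches nothing.
It fails at once if a cup is dropped into the one below (faster than 0.6 m/s inside it) ((horizontal distance between cup_orange and cup_blue below 0.02 m and z of cup_orange in the frame of cup_blue between 0.02 and 0.095 m and linear speed of cup_orange above 0.6 m/s and linear speed of cup_blue below 0.2 m/s) or (horizontal distance between cup_white and cup_orange below 0.02 m and z of cup_white in the frame of cup_orange between 0.02 and 0.095 m and linear speed of cup_white above 0.6 m/s and linear speed of cup_orange below 0.2 m/s)).
It fails at once if a bystander is moved by more than 30 mm (distance of any of brush_pot, frame_flat, wood_blank, brush, varnish, gesso_tub from where it was at the start of the episode above 0.03 m).
It also fails if it takes over 72 s, if anything falls off the work surface, if the arm or the gripper's body presses on something with over 40 N, if the wrist force passes 120 N, or if a joint passes its speed limit or range.

### The arm

A 6-joint arm with a two-finger parallel gripper is mounted at the origin on the work surface. World frame = base frame: x ahead of the robot, y to its left, z up, the work surface at z = 0. Lengths are in m, angles in degrees, forces in N, time in s.
With the tool pointing down it reaches from about 0.3 to 0.75 m from the base axis. Payload 8.5 kg.
Tool frame: the origin (TCP) lies between the finger pads; the fingertips stand 17 mm ahead of it and the grasp point (between the pads) lies 2 mm behind it; z points along the fingers, y is the direction in which the jaws open and shut (so a half turn about z gives the same grasp; the last joint's range is limited). The gripper opens to 85 mm and grips with 20 to 120 N. Pads are 22 mm wide; open, the fingers measure 114 mm over their backs; the gripper's body (76 mm by 85 mm) begins 54 mm behind the grasp point. The pads swing forward as they close: fully open they stand 13 mm farther back than shut.
Start: joints at [51.091, 21.807, 74.336, -0, 83.858, -12.336], TCP at [0.246, 0.492, 0.248] pointing down, gripper open.
Joint ranges: [-178.18, 178.18], [-50.72, 133.34], [12.68, 142.11], [-81.47, 261.47], [9.98, 163.14], [-165.26, 165.26]. Speed limits (degrees/s): [136.94, 136.94, 180, 180, 180, 180].

### API

Orientations are given as a 3x3 rotation matrix whose columns are the frame's x, y, z axes.
In Python, from rig import readout, eyes, env gives the robot as it stands.
- The arm moves only by the tool arm_command, never from a script. Its argument "rows" is text: rows parted by semicolons, each of 7 numbers parted by spaces: the closure, from 0 (fully open) to 1 (shut), then the shift along the tool's x, y, z in mm, then the turn, a rotation vector about the tool's x, y, z in degrees. In form: grip dx dy dz rx ry rz; .... A call has 1 to 5 rows; each row shifts and turns the commanded pose from where the row before left it, along the tool's axes as they then stand; what a row does not reach is not made up. A row lasts 1/12 s, in which the tool goes at most 41.7 mm and 7.16 degrees, less where a joint would pass 70% of its speed; a pose out of reach is approached as far as the arm can. A call with a gripper value outside its range is refused whole. The fingers move at their own pace and stop on an object; "squeeze" is the grip in N (left out, the last holds). Time passes only in rows, so rows that do not move let the fingers close. It gives the time, the measured TCP pose, the force and the opening at its end, in the units of the state.
- readout.observe(): the state, without advancing time (a new reading comes with each control period).
- eyes.get_image(name): name is "side" or "top" or "wrist"; returns the picture (480x640x3 uint8, red, green, blue); there is no depth.
- eyes.camera_model(name): a dict with "mtx" (3x3 intrinsics, pixels), "view" (4x4, takes a point from world to camera coordinates). Camera axes: x right, y up, looking along -z (the intrinsics and any distortion apply to the point x, -y, -z); pixel columns grow to the right and rows downward; lengths in m; the calibration is good to about 2 mm. A picture is of the moment at which its call begins: read the wrist's pose just before it. camera_model takes no time and is no camera call; for the wrist camera it gives the pose at the moment of the call.
- env.close_job(): hands the job in, once; it reports no verdict.
The state is a dict: "time_s": time; "q": joint angles; "qvel": joint speeds; "joint_efforts": joint torques, N m; "position": TCP position; "tool_rot": TCP orientation; "ft_force": force on the tool from outside, world axes, zero at the start; "wrist_torque": the same for the moment, N m; "grip_width": finger opening in m.
Only numpy, scipy, OpenCV 4.12 (cv2) and the standard library are available. Lean on these libraries where they do the work, as an engineer would, in place of code of your own. Each camera call takes 0.05 s, during which the arm holds its last target. There are 200 camera calls.

## Working session

There is one attempt and no reset: what is moved stays moved. The work goes in short steps, Python scripts to look and compute and a tool call to move; the robot and the scene stay as the last step left them, time stands still between calls to the robot, and variables do not carry over. Pictures are saved under pics/ and viewed, about 8 in all and at most 12, crops included, and the job is handed in when it is done.

Besides the shell and the picture viewer there is one more tool, called as a command line: name --argument value ..., lists and objects as JSON in quotes. arm_command: Moves the arm, as the interface text tells. Its arguments: {"type":"object","properties":{"rows":{"type":"string"},"squeeze":{"type":"number"}},"required":["rows"]}

```bash
ls; mkdir -p pics; python3 - <<'E'
from rig import readout, eyes, env
import cv2
s=readout.observe(); print(s)
for n in("top","side"):
    cv2.imwrite(f"pics/{n}0.png",eyes.get_image(n)[:,:,::-1]); m=eyes.camera_model(n); print(n,m)
E
```

```text
pics
{'time_s': 0.0, 'q': array([ 5.10912827e+01,  2.18407523e+01,  7.43860103e+01,  2.55152669e-04,
        8.38584352e+01, -1.23354457e+01]), 'qvel': array([ 0.05449557,  0.01391523,  0.04524279, -0.00810598,  0.03154048,
        0.07393981]), 'joint_efforts': array([-9.44966050e-04, -4.48462415e+01, -2.31275922e+01, -2.40430909e-04,
        4.84935706e-03, -3.33470915e-06]), 'position': array([0.24585747, 0.491679  , 0.2477066 ]), 'tool_rot': array([[-8.94362653e-01,  4.47341667e-01, -9.37390930e-04],
       [ 4.47342533e-01,  8.94361966e-01, -1.15431016e-03],
       [ 3.21995765e-04, -1.45170673e-03, -9.99998894e-01]]), 'ft_force': array([ 0.05608681, -0.34388601, -0.08376855]), 'wrist_torque': array([-0.0275169 , -0.01688696, -0.01126506]), 'grip_width': 0.08536807934833002}
top {'mtx': array([[537.23897867,   0.        , 308.87296417],
       [  0.        , 537.23897867, 239.76537463],
       [  0.        ,   0.        ,   1.        ]]), 'view': array([[-0.02647908, -0.999647  ,  0.00217678,  0.00763442],
       [ 0.98107839, -0.02556932,  0.19191511, -0.50865289],
       [-0.1917917 ,  0.00721733,  0.98140912, -1.05653471],
       [ 0.        ,  0.        ,  0.        ,  1.        ]])}
side {'mtx': array([[504.79422824,   0.        , 323.54610041],
       [  0.        , 504.79422824, 236.83202531],
       [  0.        ,   0.        ,   1.        ]]), 'view': array([[ 0.99215429, -0.12400583, -0.01588742, -0.48848392],
       [ 0.10593846,  0.76643312,  0.63352768, -0.06606984],
       [-0.06638449, -0.6302403 ,  0.77355689, -1.26477987],
       [ 0.        ,  0.        ,  0.        ,  1.        ]])}
```

View pics/top0.png

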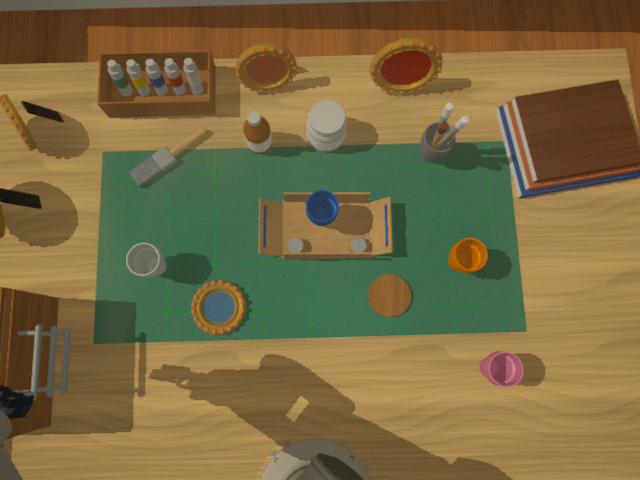

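View pics/side0.png

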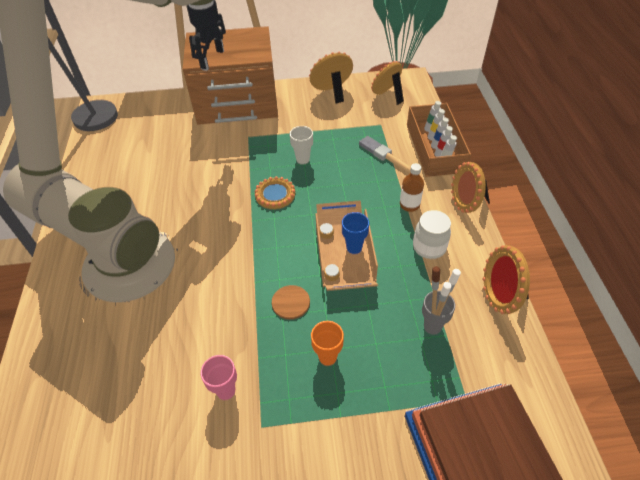

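The image shows, in top: white cup rim (146,260), blue (322,208), orange (468,256), pink (502,369; not meant), grey brush pot (436,145; not meant). The tray spans (282–372, 193–258), with its panels to the left and right. I'll confirm in an enlarged crop.

```bash
cat > h.py <<'E'
import numpy as np, cv2
from rig import readout, eyes, env
def back(n,u,v,z,m=None):
    m=m or eyes.camera_model(n); V=m["view"]; R=V[:3,:3]; t=V[:3,3]
    d=np.linalg.inv(m["mtx"])@[u,v,1]; d=R.T@[d[0],-d[1],-d[2]]; c=-R.T@t
    return c+d*(z-c[2])/d[2]
def proj(n,p,m=None):
    m=m or eyes.camera_model(n); q=m["view"]@np.r_[p,1]; h=m["mtx"]@[q[0],-q[1],-q[2]]; return h[:2]/h[2]
E
python3 - <<'E'
import cv2,numpy as np
a=cv2.imread("pics/top0.png")
def c(x,y,w,h,k): return cv2.resize(a[y:y+h,x:x+w],None,fx=k,fy=k,interpolation=cv2.INTER_CUBIC)
o=np.zeros((600,800,3),np.uint8)
o[:350,:750]=c(250,185,150,70+0,5)[:350]
o[:400,:750]=c(250,185,150,80,5)
o[400:600,0:250]=c(120,238,50,40,5); o[400:600,270:520]=c(443,236,50,40,5); o[400:600,540:790]=c(476,350,50,40,5)
cv2.imwrite("pics/crop.png",o)
E
```

```text
(no output)
```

View pics/crop.png

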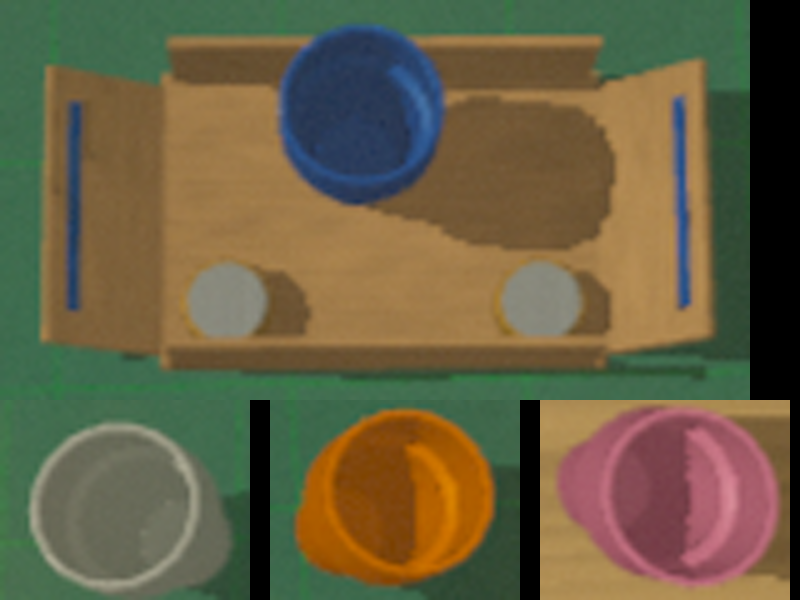

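```bash
python3 - <<'E'
from h import *
np.set_printoptions(precision=4,suppress=True)
P=lambda x,y:(250+x/5,185+y/5)
for n,u,v,z in[("white",142.9,259.6,.1),("orange",471.4,255,.1),("blue",322.5,206.4,.104),("tinL",*P(227,302),.026),("tinR",*P(540,302),.026),
 ("frontwallL",*P(165,350),.06),("frontwallR",*P(604,350),.06),("backwallL",*P(168,40),.06),("backwallR",*P(600,40),.06)]:
    print(n,back("top",u,v,z))
for z in(.03,.042,.05): print(z,[back("top",*P(x,y),z)[:2] for x,y in((48,66),(42,340),(704,62),(712,335))])
tl,tr=[back("top",*P(x,302),.026) for x in(227,540)]
d=tl-tr; th=np.arctan2(d[1],d[0])-np.pi/2; print("yaw",np.degrees(th),np.linalg.norm(d))
# proj check of hypothesised tray in both cams
c=(tl+tr)/2; x=np.array([np.cos(th),np.sin(th),0]); y=np.array([-x[1],x[0],0]); O=c+.04*x; O[2]=0; print("tray",O)
print("side px tins",[proj("side",O-.04*x+s*.066*y+[0,0,.026]) for s in(1,-1)])
for s in(1,-1):
  for e in(-.059,.059):
    for a in (45,55,65,75): print(s,e,a,*[(proj("top",O+e*x+s*(.095+.06*np.cos(np.radians(a)))*y+[0,0,.06*np.sin(np.radians(a))])-[250,185])*5])
E
```

```text
white [0.4679 0.3187 0.1   ]
orange [ 0.4602 -0.3218  0.1   ]
blue [ 0.5645 -0.0341  0.104 ]
tinL [0.5019 0.0227 0.026 ]
tinR [ 0.4985 -0.1086  0.026 ]
frontwallL [0.4765 0.0476 0.06  ]
frontwallR [ 0.4719 -0.1303  0.06  ]
backwallL [0.6067 0.0441 0.06  ]
backwallR [ 0.6021 -0.135   0.06  ]
0.03 [array([0.6052, 0.0965]), array([0.4871, 0.1   ]), array([ 0.5997, -0.1826]), array([ 0.4819, -0.1794])]
0.042 [array([0.6019, 0.0955]), array([0.485, 0.099]), array([ 0.5964, -0.1806]), array([ 0.4799, -0.1774])]
0.05 [array([0.5996, 0.0948]), array([0.4836, 0.0983]), array([ 0.5943, -0.1793]), array([ 0.4785, -0.1761])]
yaw -1.494286725447104 0.13136064674853487
tray [ 0.5402 -0.044   0.    ]
side px tins [array([325.9834, 228.5525]), array([331.5573, 270.3575])]
1 -0.059 45 [ 51.8278 340.0943]
1 -0.059 55 [ 69.9674 337.3421]
1 -0.059 65 [ 91.1574 335.1781]
1 -0.059 75 [114.7026 333.686 ]
1 0.059 45 [56.5763 63.4355]
1 0.059 55 [74.378 59.118]
1 0.059 65 [95.159  55.7259]
1 0.059 75 [118.2384  53.3895]
-1 -0.059 45 [718.4226 340.0734]
-1 -0.059 55 [701.4621 337.3237]
-1 -0.059 65 [681.2053 335.162 ]
-1 -0.059 75 [658.3107 333.6718]
-1 0.059 45 [709.8148  63.5639]
-1 0.059 55 [693.1455  59.2419]
-1 0.059 65 [673.2604  55.8432]
-1 0.059 75 [650.8056  53.4985]
```

Crop check: the orange rim, centred (471,255), is saturated orange. The one at (502,369) is clearly pink, so orange is the former. White is the empty pale cup at (143,260); the grey pot with brushes is elsewhere. The tray is at about (0.540,-0.044), yaw -1.5°, and the panels are at about 40–48°. First I'll square up the wrist and travel towards orange.

arm_command --rows "0 0 0 0 0 0 -6.6; 0 0 0 0 0 0 -6.6; 0 0 0 0 0 0 -6.6; 0 0 0 0 0 0 -6.7; 0 0 0 0 0 0 0"

```text
time_s: 0.52
position: [0.2459, 0.4918, 0.248]
tool_rot: [[-1.0, -0.003, -0.001], [-0.003, 1.0, -0.001], [0.001, -0.001, -1.0]]
ft_force: [0.2, -0.4, 0.3]
grip_width: 0.0856
```

arm_command --rows "0 -10 -39 0 0 0 0; 0 -10 -39 0 0 0 0; 0 -10 -39 0 0 0 0; 0 -10 -39 0 0 0 0; 0 -10 -39 0 0 0 0"

```text
time_s: 0.93
position: [0.2956, 0.2951, 0.2482]
tool_rot: [[-1.0, 0.005, -0.0], [0.005, 1.0, -0.0], [0.0, -0.0, -1.0]]
ft_force: [1.1, -0.4, 1.3]
grip_width: 0.0853
```

arm_command --rows "0 -10 -40 0 0 0 0; 0 -10 -40 0 0 0 0; 0 -10 -40 0 0 0 0; 0 -10 -40 0 0 0 0; 0 -10 -40 0 0 0 0"

```text
time_s: 1.35
position: [0.3453, 0.0949, 0.2484]
tool_rot: [[-1.0, 0.005, 0.0], [0.005, 1.0, 0.0], [-0.0, 0.0, -1.0]]
ft_force: [1.2, 0.4, 0.1]
grip_width: 0.0854
```

arm_command --rows "0 -11 -40 0 0 0 0; 0 -11 -40 0 0 0 0; 0 -11 -40 0 0 0 0; 0 -11 -40 0 0 0 0; 0 -11 -40 0 0 0 0"

```text
time_s: 1.77
position: [0.4001, -0.1055, 0.2484]
tool_rot: [[-1.0, 0.006, 0.0], [0.006, 1.0, 0.0], [-0.0, 0.0, -1.0]]
ft_force: [0.9, -0.5, 0.1]
grip_width: 0.0855
```

arm_command --rows "0 -11 -40 0 0 0 0; 0 -11 -40 0 0 0 0; 0 -11 -40 0 0 0 0; 0 -11 -40 0 0 0 0; 0 -5 -17 0 0 0 0"

```text
time_s: 2.18
position: [0.4494, -0.2848, 0.2475]
tool_rot: [[-1.0, 0.008, -0.0], [0.008, 1.0, -0.001], [0.0, -0.001, -1.0]]
ft_force: [-0.1, 1.1, -0.3]
grip_width: 0.0854
```

```bash
python3 - <<'E'
from h import *
np.set_printoptions(precision=4,suppress=True)
s=readout.observe(); m=eyes.camera_model("wrist"); im=eyes.get_image("wrist")[:,:,::-1]; cv2.imwrite("pics/w1.png",im)
print(s["position"],s["qvel"],s["q"]); print(proj("wrist",[.4602,-.3218,.1],m), -m["view"][:3,:3].T@m["view"][:3,3])
np.save("w1.npy",m)
E
```

```text
[ 0.4494 -0.2848  0.2475] [ -9.2734  13.7339 -20.5993   0.7093   8.3793  -9.3559] [ -45.1063   20.0364   77.254    -0.0333   82.7007 -134.6292]
[268.2969 244.7218] [ 0.3799 -0.284   0.3738]
```

View pics/w1.png

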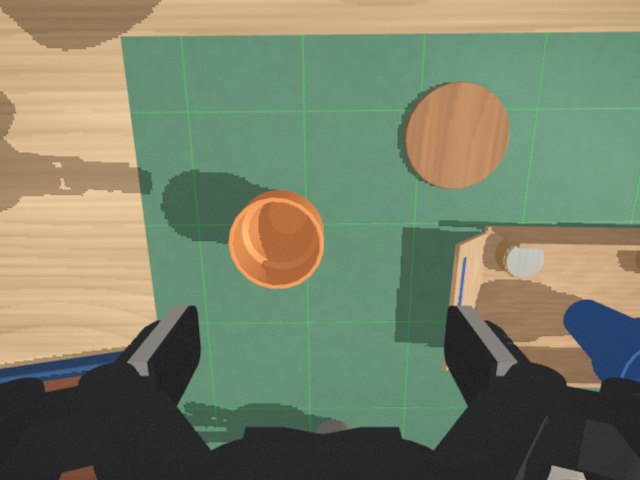

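The wrist picture shows the orange rim spanning columns 229–324 and rows 195–289, centre about (276.5,242), with the fingers straddling well clear.

```bash
python3 - <<'E'
from h import *
np.set_printoptions(precision=4,suppress=True)
m=np.load("w1.npy",allow_pickle=True).item()
print(back("w",276.5,242,.1,m), back("w",229,242,.1,m)-back("w",324,242,.1,m))
print("tin",back("w",525,261,.026,m)); print(readout.observe()["position"])
E
```

```text
[ 0.4583 -0.3161  0.1   ] [-0.0005 -0.0656  0.    ]
tin [ 0.4987 -0.1047  0.026 ]
[ 0.4497 -0.2858  0.2472]
```

arm_command --rows "0 -10 -32 5 0 0 0; 0 0 0 30 0 0 0; 0 0 0 30 0 0 0; 0 0 0 15 0 0 0; 0 0 0 0 0 0 0"

```text
time_s: 2.65
position: [0.4578, -0.3111, 0.1648]
tool_rot: [[-1.0, 0.005, -0.005], [0.005, 1.0, 0.005], [0.005, 0.005, -1.0]]
ft_force: [-0.1, 0.7, -0.2]
grip_width: 0.0857
```

```bash
python3 - <<'E'
from h import *
np.set_printoptions(precision=4,suppress=True)
s=readout.observe(); m=eyes.camera_model("wrist"); im=eyes.get_image("wrist"); 
print(s["position"],s["q"][5],s["qvel"].max())
h=cv2.cvtColor(im,cv2.COLOR_RGB2HSV); k=cv2.inRange(h,(5,150,60),(20,255,255))
n,l,st,c=cv2.connectedComponentsWithStats(k); i=1+st[1:,4].argmax(); x,y,w,hh,_=st[i]; print(st[i])
print("rim by width:",back("w",x+w/2,y+hh-1,.1,m),back("w",x,y+hh-w/2,.1,m),back("w",x+w,y+hh-w/2,.1,m))
E
```

```text
[ 0.4578 -0.3111  0.1648] -136.18635450346792 4.004424352314962
[  244   199   131   136 13172]
rim by width: [ 0.4919 -0.317   0.1   ] [ 0.4567 -0.3487  0.1   ] [ 0.457  -0.2844  0.1   ]
```

arm_command --rows "0 -1 -5 27 0 0 0; 0 0 0 25 0 0 0; 0 0 0 20 0 0 0; 0 0 0 5 0 0 0; 0 0 0 0 0 0 0"

```text
time_s: 3.12
position: [0.4601, -0.3173, 0.0916]
tool_rot: [[-1.0, 0.002, -0.0], [0.002, 1.0, 0.0], [0.0, 0.0, -1.0]]
ft_force: [-0.1, -0.3, 0.0]
grip_width: 0.0856
```

arm_command --rows "0.6 0 0 0 0 0 0; 0.6 0 0 0 0 0 0; 0.6 0 0 0 0 0 0; 0.6 0 0 0 0 0 0; 0.6 0 0 0 0 0 0" --squeeze 25

```text
time_s: 3.53
position: [0.4608, -0.3179, 0.0936]
tool_rot: [[-1.0, 0.002, 0.003], [0.002, 1.0, -0.003], [-0.003, -0.003, -1.0]]
ft_force: [-0.2, 1.2, 6.5]
grip_width: 0.0652
```

arm_command --rows "0.6 0 0 -20 0 0 0; 0.6 0 0 -35 0 0 0; 0.6 0 0 -35 0 0 0; 0.6 0 0 -35 0 0 0; 0.6 0 0 -25 0 0 0"

```text
time_s: 3.95
position: [0.4603, -0.3176, 0.2462]
tool_rot: [[-1.0, 0.001, 0.004], [0.001, 1.0, -0.004], [-0.004, -0.004, -1.0]]
ft_force: [-0.0, -0.2, -0.5]
grip_width: 0.0652
```

arm_command --rows "0.6 -24 30 0 0 0 0; 0.6 -24 32 0 0 0 0; 0.6 -24 32 0 0 0 0; 0.6 -24 32 0 0 0 0; 0.6 -24 32 0 0 0 0"

```text
time_s: 4.37
position: [0.5811, -0.1578, 0.2431]
tool_rot: [[-1.0, 0.002, 0.002], [0.002, 1.0, -0.001], [-0.002, -0.001, -1.0]]
ft_force: [0.6, -0.1, 0.0]
grip_width: 0.065
```

arm_command --rows "0.6 0 20 0 0 0 0; 0.6 0 0 0 0 0 0; 0.6 0 0 0 0 0 0"

```text
time_s: 4.62
position: [0.5804, -0.1386, 0.2426]
tool_rot: [[-1.0, -0.001, 0.002], [-0.001, 1.0, -0.001], [-0.002, -0.001, -1.0]]
ft_force: [0.6, -0.7, 0.1]
grip_width: 0.0651
```

```bash
python3 - <<'E'
from h import *
np.set_printoptions(precision=4,suppress=True)
s=readout.observe(); m=eyes.camera_model("wrist"); im=eyes.get_image("wrist")[:,:,::-1]; cv2.imwrite("pics/w2.png",im)
print(s["position"],s["qvel"].max(),s["q"][5],s["grip_width"],s["ft_force"]); print(proj("wrist",[.5645,-.0341,.104],m))
np.save("w2.npy",m)
E
```

```text
[ 0.5804 -0.1386  0.2426] 0.41348371347614854 -114.81791769600049 0.0650776081390867 [ 0.5924 -0.6801  0.1045]
[481.9155 208.846 ]
```

View pics/w2.png

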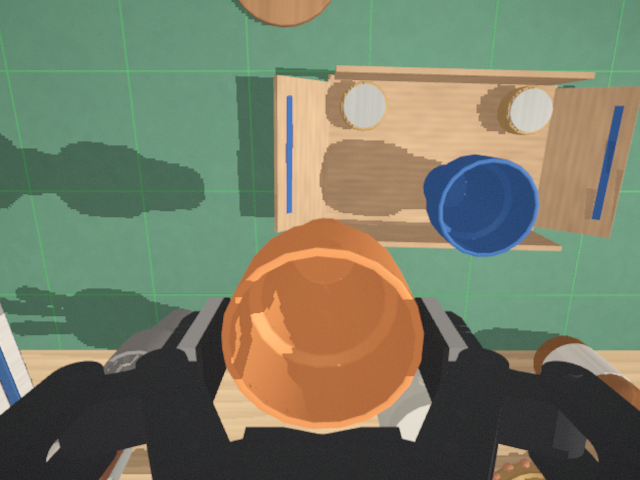

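The picture shows orange held straight (rim 222–423 × 249–428) and the blue rim at 440–538 × 158–255, with the tins at (364,106) and (530,110).

```bash
python3 - <<'E'
from h import *
np.set_printoptions(precision=4,suppress=True)
m=np.load("w2.npy",allow_pickle=True).item(); b=lambda *a:back("w",*a,m)
print("blue",b(489,206.5,.104),b(440,206.5,.104)-b(538,206.5,.104))
print("held",b(322.5,338,.249),b(222,338,.249)-b(423,338,.249), b(322.5,249,.249),b(322.5,428,.249))
print("tins",b(364,106,.026),b(530,110,.026))
print("panel R edge",b(277,76,.045),b(277,230,.045)," L edge",b(638,88,.04),b(611,236,.04))
E
```

```text
blue [ 0.5629 -0.0297  0.104 ] [ 0.0001 -0.0638  0.    ]
held [ 0.5776 -0.1382  0.249 ] [ 0.0001 -0.065   0.    ] [ 0.5475 -0.1382  0.249 ] [ 0.6123 -0.1381  0.249 ]
tins [ 0.4978 -0.1054  0.026 ] [0.5006 0.0262 0.026 ]
panel R edge [ 0.4776 -0.1716  0.045 ] [ 0.5941 -0.1749  0.045 ]  L edge [0.4852 0.0982 0.04  ] [0.6002 0.1    0.04  ]
```

arm_command --rows "0.6 5 30 0 0 0 0; 0.6 6 38 0 0 0 0; 0.6 6 30 0 0 0 0; 0.6 0 10 0 0 0 0; 0.6 0 0 0 0 0 0"

```text
time_s: 5.08
position: [0.5631, -0.0307, 0.2422]
tool_rot: [[-1.0, 0.0, 0.001], [0.0, 1.0, -0.0], [-0.001, -0.0, -1.0]]
ft_force: [-0.4, -0.9, -0.9]
grip_width: 0.0649
```

arm_command --rows "0.6 0 0 0 0 0 0; 0.6 0 0 0 0 0 0; 0.6 0 0 0 0 0 0"

```text
time_s: 5.33
position: [0.5636, -0.0332, 0.2413]
tool_rot: [[-1.0, 0.003, 0.0], [0.003, 1.0, -0.0], [-0.0, -0.0, -1.0]]
ft_force: [0.9, 0.1, -0.6]
grip_width: 0.0651
```

arm_command --rows "0.6 0 1 15 0 0 0; 0.6 0 0 20 0 0 0; 0.6 0 0 20 0 0 0; 0.6 0 0 20 0 0 0; 0.6 0 0 10 0 0 0"

```text
time_s: 5.75
position: [0.5627, -0.0315, 0.154]
tool_rot: [[-1.0, 0.003, -0.003], [0.003, 1.0, 0.001], [0.003, 0.001, -1.0]]
ft_force: [0.4, 0.5, -0.8]
grip_width: 0.065
```

arm_command --rows "0.6 0 0 4 0 0 0; 0.6 0 0 4 0 0 0; 0.6 0 0 4 0 0 0; 0.6 0 0 0 0 0 0"

```text
time_s: 6.08
position: [0.5635, -0.0307, 0.1444]
tool_rot: [[-1.0, 0.001, 0.0], [0.001, 1.0, -0.0], [-0.0, -0.0, -1.0]]
ft_force: [-0.1, -0.6, -0.1]
grip_width: 0.065
```

No contact yet, which fits (home is expected near 0.132). Continuing gently.

arm_command --rows "0.6 0 0 4 0 0 0; 0.6 0 0 3 0 0 0; 0.6 0 0 2 0 0 0; 0.6 0 0 0 0 0 0"

```text
time_s: 6.42
position: [0.5634, -0.0305, 0.1351]
tool_rot: [[-1.0, 0.001, -0.0], [0.001, 1.0, -0.0], [0.0, -0.0, -1.0]]
ft_force: [0.9, -0.9, -1.3]
grip_width: 0.0652
```

arm_command --rows "0.6 0 0 2 0 0 0; 0.6 0 0 2 0 0 0; 0.6 0 0 0 0 0 0"

```text
time_s: 6.67
position: [0.5644, -0.0311, 0.1326]
tool_rot: [[-1.0, 0.001, 0.003], [0.001, 1.0, -0.002], [-0.003, -0.002, -1.0]]
ft_force: [-0.5, -1.2, 7.6]
grip_width: 0.065
```

Contact at 0.1326 with 7.6 N, exactly the home height. Release, rise and head for white.

arm_command --rows "0.3 0 0 0 0 0 0; 0 0 0 0 0 0 0; 0 0 0 0 0 0 0; 0 0 0 0 0 0 0; 0 0 0 0 0 0 0"

```text
time_s: 7.08
position: [0.5632, -0.0304, 0.1311]
tool_rot: [[-1.0, 0.001, -0.001], [0.001, 1.0, 0.0], [0.001, 0.0, -1.0]]
ft_force: [-0.3, -0.4, 0.2]
grip_width: 0.0855
```

arm_command --rows "0 0 0 -15 0 0 0; 0 0 0 -30 0 0 0; 0 0 0 -30 0 0 0; 0 0 0 -30 0 0 0; 0 0 0 -10 0 0 0"

```text
time_s: 7.5
position: [0.5643, -0.0307, 0.2506]
tool_rot: [[-1.0, 0.001, 0.006], [0.001, 1.0, -0.002], [-0.006, -0.002, -1.0]]
ft_force: [-0.2, -0.3, -0.4]
grip_width: 0.0855
```

arm_command --rows "0 11 38 0 0 0 0; 0 11 39 0 0 0 0; 0 11 39 0 0 0 0; 0 11 39 0 0 0 0; 0 11 39 0 0 0 0"

```text
time_s: 7.92
position: [0.5076, 0.1652, 0.2462]
tool_rot: [[-1.0, 0.002, -0.0], [0.002, 1.0, 0.0], [0.0, 0.0, -1.0]]
ft_force: [0.2, -0.2, -0.2]
grip_width: 0.0852
```

arm_command --rows "0 11 39 0 0 0 0; 0 11 39 0 0 0 0; 0 11 30 0 0 0 0; 0 0 0 0 0 0 0; 0 0 0 0 0 0 0"

```text
time_s: 8.33
position: [0.475, 0.2728, 0.2461]
tool_rot: [[-1.0, -0.002, -0.0], [-0.002, 1.0, -0.0], [0.0, -0.0, -1.0]]
ft_force: [0.0, -0.8, 0.8]
grip_width: 0.0857
```

```bash
python3 - <<'E'
from h import *
np.set_printoptions(precision=4,suppress=True)
s=readout.observe(); m=eyes.camera_model("wrist"); im=eyes.get_image("wrist")[:,:,::-1]; cv2.imwrite("pics/w3.png",im)
t=eyes.get_image("top")[:,:,::-1]; 
print(s["position"],s["qvel"].max(),s["q"][5]); print(proj("wrist",[.468,.3187,.1],m))
np.save("w3.npy",m)
o=np.zeros((600,800,3),np.uint8); o[:480,:640]=im; o[400:600,0:0]=0
o[:,640:]=cv2.resize(t[185:265,300:346],(160,278)).repeat(1,0)[:0] if 0 else 0
c=cv2.resize(t[185:245,290:350],(160,160)); o[:160,640:]=c
cv2.imwrite("pics/w3b.png",o)
E
```

```text
[0.475  0.2728 0.2461] 0.383993239943882 -72.60973034383154
[389.4294 219.8893]
```

View pics/w3b.png

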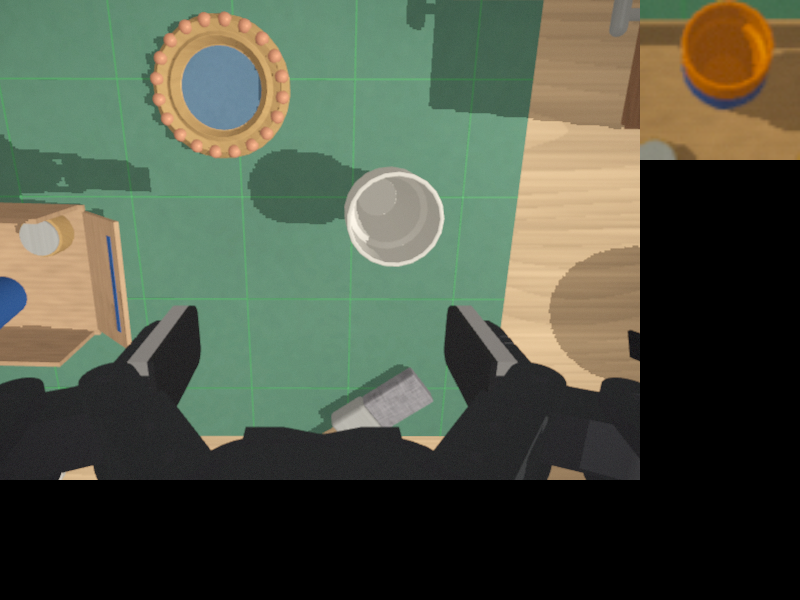

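The wrist view shows the white rim at 347–443 × 172–265 (centre 395,218.5). The inset shows orange seated and concentric in blue.

```bash
python3 - <<'E'
from h import *
np.set_printoptions(precision=4,suppress=True)
m=np.load("w3.npy",allow_pickle=True).item(); b=lambda *a:back("w",*a,m)
print("white",b(395,218.5,.1),b(347,218.5,.1)-b(443,218.5,.1))
print("tinL",b(38,238,.026),"panel edge",b(119,222,.04),b(130,345,.04))
E
```

```text
white [0.467  0.3224 0.1   ] [ 0.0001 -0.0649  0.    ]
tinL [0.5018 0.0259 0.026 ] panel edge [0.4841 0.1054 0.04  ] [0.5978 0.1004 0.04  ]
```

arm_command --rows "0 4 25 10 0 0 0; 0 4 24 20 0 0 0; 0 0 0 40 0 0 0; 0 0 0 40 0 0 0; 0 0 0 25 0 0 0"

```text
time_s: 8.85
position: [0.4672, 0.319, 0.1079]
tool_rot: [[-1.0, 0.003, -0.004], [0.003, 1.0, -0.002], [0.004, -0.002, -1.0]]
ft_force: [0.5, -0.2, -0.4]
grip_width: 0.0856
```

arm_command --rows "0 0 0 17 0 0 0; 0 0 0 5 0 0 0; 0 0 0 0 0 0 0"

```text
time_s: 9.1
position: [0.4681, 0.3194, 0.0884]
tool_rot: [[-1.0, 0.003, -0.002], [0.003, 1.0, -0.001], [0.002, -0.001, -1.0]]
ft_force: [0.1, 0.8, 0.9]
grip_width: 0.0854
```

arm_command --rows "0.6 0 0 0 0 0 0; 0.6 0 0 0 0 0 0; 0.6 0 0 0 0 0 0; 0.6 0 0 0 0 0 0; 0.6 0 0 0 0 0 0" --squeeze 25

```text
time_s: 9.52
position: [0.4688, 0.3207, 0.0911]
tool_rot: [[-1.0, 0.001, 0.004], [0.001, 1.0, 0.001], [-0.004, 0.001, -1.0]]
ft_force: [1.2, -1.8, 6.9]
grip_width: 0.0656
```

arm_command --rows "0.6 0 0 -25 0 0 0; 0.6 0 0 -40 0 0 0; 0.6 0 0 -40 0 0 0; 0.6 0 0 -40 0 0 0; 0.6 0 0 -25 0 0 0"

```text
time_s: 9.93
position: [0.4681, 0.3208, 0.2644]
tool_rot: [[-1.0, 0.001, 0.006], [0.001, 1.0, 0.002], [-0.006, 0.002, -1.0]]
ft_force: [-0.0, 0.1, -0.4]
grip_width: 0.0653
```

arm_command --rows "0.6 -15 -36 0 0 0 0; 0.6 -16 -38 0 0 0 0; 0.6 -16 -38 0 0 0 0; 0.6 -16 -38 0 0 0 0; 0.6 -16 -38 0 0 0 0"

```text
time_s: 10.35
position: [0.5468, 0.1307, 0.2601]
tool_rot: [[-1.0, 0.001, 0.001], [0.001, 1.0, 0.0], [-0.001, 0.0, -1.0]]
ft_force: [0.6, -0.3, -0.8]
grip_width: 0.0653
```

arm_command --rows "0.6 -16 -38 0 0 0 0; 0.6 -10 -20 0 0 0 0; 0.6 0 0 0 0 0 0; 0.6 0 0 0 0 0 0"

```text
time_s: 10.68
position: [0.5726, 0.0736, 0.2595]
tool_rot: [[-1.0, 0.003, 0.0], [0.003, 1.0, 0.0], [-0.0, 0.0, -1.0]]
ft_force: [0.8, 0.9, -1.3]
grip_width: 0.0654
```

```bash
python3 - <<'E'
from h import *
np.set_printoptions(precision=4,suppress=True)
s=readout.observe(); m=eyes.camera_model("wrist"); im=eyes.get_image("wrist")[:,:,::-1]; cv2.imwrite("pics/w4.png",im)
print(s["position"],s["qvel"].max(),s["q"][5],s["grip_width"]); print(proj("wrist",[.5635,-.0305,.139],m))
np.save("w4.npy",m)
E
```

```text
[0.5726 0.0736 0.2595] 2.630191053576661 -94.2339854687384 0.06535231762342032
[152.1765 226.1184]
```

View pics/w4.png

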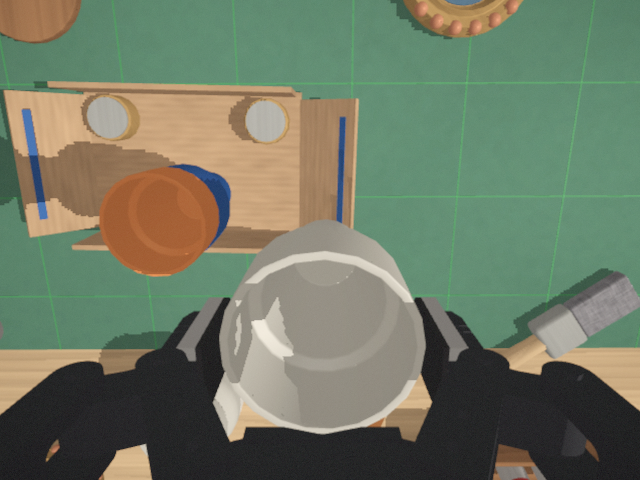

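White is held straight (221–424 × 250–431). The orange rim spans about 100–218 × 167–275, centred near (158,222); the prediction was (152,226).

```bash
python3 - <<'E'
from h import *
np.set_printoptions(precision=4,suppress=True)
m=np.load("w4.npy",allow_pickle=True).item(); b=lambda *a:back("w",*a,m)
im=cv2.imread("pics/w4.png"); h=cv2.cvtColor(im,cv2.COLOR_BGR2HSV); k=cv2.inRange(h[140:300,60:260],(4,170,60),(14,255,255))
n,l,st,c=cv2.connectedComponentsWithStats(k); i=1+st[1:,4].argmax(); print(st[i]+[60,140,0,0,0])
x,y,w,hh=st[i][:4]+[60,140,0,0]
print("orange",b(158,222,.139),b(x+w/2,y+hh/2,.139),b(x,222,.139)-b(x+w,222,.139))
print("held",b(322.5,250,.268),b(322.5,431,.268),b(221,340,.268),b(424,340,.268)); print(readout.observe()["position"])
E
```

```text
[ 100  168  118  106 6156]
orange [ 0.5609 -0.0266  0.139 ] [ 0.5603 -0.0259  0.139 ] [-0.0002 -0.0724  0.    ]
held [0.5394 0.0741 0.268 ] [0.6039 0.0739 0.268 ] [0.5692 0.0417 0.268 ] [0.5694 0.1063 0.268 ]
[0.5722 0.0747 0.2596]
```

arm_command --rows "0.6 3 -30 0 0 0 0; 0.6 3 -35 0 0 0 0; 0.6 3 -30 0 0 0 0; 0.6 0 -9 0 0 0 0; 0.6 0 0 0 0 0 0"

```text
time_s: 11.15
position: [0.5631, -0.03, 0.2597]
tool_rot: [[-1.0, 0.002, 0.0], [0.002, 1.0, -0.0], [-0.0, -0.0, -1.0]]
ft_force: [0.2, 1.0, -0.5]
grip_width: 0.0651
```

arm_command --rows "0.6 0 0 0 0 0 0; 0.6 0 0 0 0 0 0; 0.6 0 0 0 0 0 0"

```text
time_s: 11.4
position: [0.5634, -0.0279, 0.2595]
tool_rot: [[-1.0, -0.001, 0.0], [-0.001, 1.0, 0.0], [-0.0, 0.0, -1.0]]
ft_force: [-0.4, 0.3, -1.4]
grip_width: 0.0658
```

arm_command --rows "0.6 0 -1 15 0 0 0; 0.6 0 0 20 0 0 0; 0.6 0 0 20 0 0 0; 0.6 0 0 17 0 0 0; 0.6 0 0 8 0 0 0"

```text
time_s: 11.82
position: [0.5627, -0.0292, 0.1773]
tool_rot: [[-1.0, -0.0, -0.003], [-0.0, 1.0, 0.001], [0.003, 0.001, -1.0]]
ft_force: [0.1, -0.1, -0.0]
grip_width: 0.0649
```

arm_command --rows "0.6 0 0 3 0 0 0; 0.6 0 0 3 0 0 0; 0.6 0 0 2 0 0 0; 0.6 0 0 0 0 0 0"

```text
time_s: 12.15
position: [0.5636, -0.0304, 0.1717]
tool_rot: [[-1.0, 0.001, 0.001], [0.001, 1.0, -0.0], [-0.001, -0.0, -1.0]]
ft_force: [-0.6, -0.2, 0.6]
grip_width: 0.065
```

arm_command --rows "0.6 0 0 2 0 0 0; 0.6 0 0 0 0 0 0; 0.6 0 0 0 0 0 0"

```text
time_s: 12.4
position: [0.5634, -0.0306, 0.1696]
tool_rot: [[-1.0, 0.001, 0.0], [0.001, 1.0, -0.0], [-0.0, -0.0, -1.0]]
ft_force: [-0.7, 0.1, -0.6]
grip_width: 0.0651
```

arm_command --rows "0.6 0 0 2 0 0 0; 0.6 0 0 0 0 0 0; 0.6 0 0 0 0 0 0"

```text
time_s: 12.65
position: [0.5634, -0.0306, 0.1673]
tool_rot: [[-1.0, 0.001, -0.0], [0.001, 1.0, 0.0], [0.0, 0.0, -1.0]]
ft_force: [0.3, 0.2, -0.8]
grip_width: 0.0653
```

arm_command --rows "0.6 0 0 1.5 0 0 0; 0.6 0 0 0 0 0 0; 0.6 0 0 0 0 0 0"

```text
time_s: 12.9
position: [0.5633, -0.0306, 0.1657]
tool_rot: [[-1.0, 0.001, -0.0], [0.001, 1.0, -0.0], [0.0, -0.0, -1.0]]
ft_force: [-0.8, 0.3, -1.0]
grip_width: 0.0654
```

arm_command --rows "0.6 0 0 1.5 0 0 0; 0.6 0 0 0 0 0 0; 0.6 0 0 0 0 0 0"

```text
time_s: 13.15
position: [0.5638, -0.0308, 0.1652]
tool_rot: [[-1.0, 0.001, 0.002], [0.001, 1.0, -0.001], [-0.002, -0.001, -1.0]]
ft_force: [-0.5, -0.7, 5.0]
grip_width: 0.065
```

Contact at 0.1652 against an expected 0.165: home. Release, rise, and move outside the left panel with the gripper shut.

arm_command --rows "0.3 0 0 0 0 0 0; 0 0 0 0 0 0 0; 0 0 0 0 0 0 0; 0 0 0 0 0 0 0; 0 0 0 0 0 0 0"

```text
time_s: 13.57
position: [0.5633, -0.0304, 0.1641]
tool_rot: [[-1.0, 0.001, -0.0], [0.001, 1.0, 0.0], [0.0, 0.0, -1.0]]
ft_force: [0.0, 0.1, 0.0]
grip_width: 0.0853
```

arm_command --rows "0 0 0 -15 0 0 0; 0 0 0 -25 0 0 0; 0 0 0 -30 0 0 0; 0 0 0 -25 0 0 0; 0 0 0 -5 0 0 0"

```text
time_s: 13.98
position: [0.5644, -0.0307, 0.2686]
tool_rot: [[-1.0, 0.001, 0.007], [0.001, 1.0, -0.002], [-0.007, -0.002, -1.0]]
ft_force: [0.0, -0.2, 1.5]
grip_width: 0.0852
```

arm_command --rows "1 4 38 0 0 0 0; 1 5 40 0 0 0 0; 1 5 40 0 0 0 0; 1 5 40 0 0 0 0; 1 5 40 0 0 0 0"

```text
time_s: 14.4
position: [0.5389, 0.1693, 0.2637]
tool_rot: [[-1.0, 0.002, -0.001], [0.002, 1.0, -0.0], [0.001, -0.0, -1.0]]
ft_force: [1.0, -0.1, 0.8]
grip_width: 0.0258
```

arm_command --rows "1 0 5 30 0 0 0; 1 0 0 40 0 0 0; 1 0 0 40 0 0 0; 1 0 0 40 0 0 0; 1 0 0 30 0 0 0"

```text
time_s: 14.82
position: [0.5381, 0.1725, 0.0808]
tool_rot: [[-1.0, 0.001, -0.004], [0.001, 1.0, -0.0], [0.004, -0.0, -1.0]]
ft_force: [0.7, 0.2, 0.2]
grip_width: 0.0002
```

arm_command --rows "1 0 0 25 0 0 0; 1 0 0 15 0 0 0; 1 0 0 0 0 0 0; 1 0 0 0 0 0 0"

```text
time_s: 15.15
position: [0.5393, 0.1725, 0.0438]
tool_rot: [[-1.0, 0.001, -0.002], [0.001, 1.0, -0.0], [0.002, -0.0, -1.0]]
ft_force: [-0.2, 0.2, 0.6]
grip_width: -0.0001
```

arm_command --rows "1 0 -10 10 0 0 0; 1 0 -20 0 0 0 0; 1 0 -15 0 0 0 0; 1 0 -12 0 0 0 0; 1 0 -10 0 0 0 0"

```text
time_s: 15.57
position: [0.5406, 0.1059, 0.0364]
tool_rot: [[-1.0, 0.002, 0.004], [0.002, 1.0, 0.002], [-0.004, 0.002, -1.0]]
ft_force: [0.7, 3.9, 2.9]
grip_width: 0.0001
```

arm_command --rows "1 0 -8 0 0 0 0; 1 0 -8 0 0 0 0; 1 0 -6 0 0 0 0; 1 0 0 0 0 0 0; 1 0 0 0 0 0 0"

```text
time_s: 15.98
position: [0.5402, 0.0834, 0.0368]
tool_rot: [[-1.0, 0.001, 0.003], [0.001, 1.0, 0.0], [-0.003, 0.0, -1.0]]
ft_force: [-5.8, 4.5, 20.7]
grip_width: 0.0
```

Upward force of 20 N, so something is odd. I'll look from the side.

```bash
python3 - <<'E'
from h import *
a=eyes.get_image("side")[:,:,::-1]; w=eyes.get_image("wrist")[:,:,::-1]
o=np.zeros((600,800,3),np.uint8); o[:,:500]=cv2.resize(a[150:300,280:405],(500,600),interpolation=cv2.INTER_CUBIC); o[:225,500:]=cv2.resize(w,(300,225)); cv2.imwrite("pics/s5.png",o)
print(readout.observe()["ft_force"])
E
```

```text
[-5.88387766  4.86772294 22.16500342]
```

View pics/s5.png

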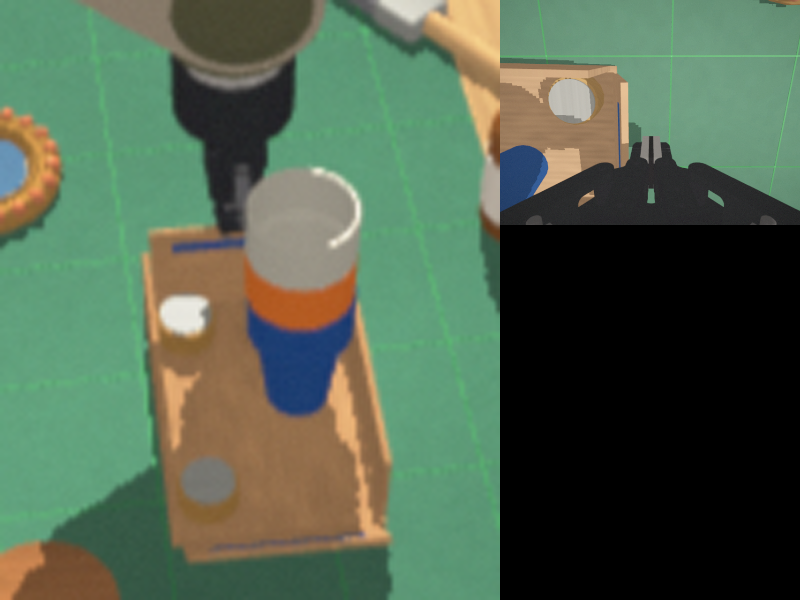

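The stack is straight. The left panel is almost upright, but its edge sits under the gripper's spreading knuckles (hence the upward force). I'll raise so only the tips push, then finish.

arm_command --rows "1 0 3 -8 0 0 0; 1 0 0 -10 0 0 0; 1 0 0 -5 0 0 0; 1 0 -5 0 0 0 0; 1 0 -4 0 0 0 0"

```text
time_s: 16.5
position: [0.5397, 0.0771, 0.0576]
tool_rot: [[-1.0, 0.001, 0.001], [0.001, 1.0, -0.0], [-0.001, -0.0, -1.0]]
ft_force: [0.3, 1.1, 0.1]
grip_width: -0.0001
```

arm_command --rows "1 0 -4 0 0 0 0; 1 0 -3 0 0 0 0; 1 0 0 0 0 0 0"

```text
time_s: 16.75
position: [0.5393, 0.0697, 0.0569]
tool_rot: [[-1.0, 0.002, -0.001], [0.002, 1.0, -0.0], [0.001, -0.0, -1.0]]
ft_force: [0.4, 0.2, -0.1]
grip_width: 0.0001
```

arm_command --rows "1 0 -3 0 0 0 0; 1 0 -2 0 0 0 0; 1 0 0 0 0 0 0"

```text
time_s: 17.0
position: [0.5392, 0.0674, 0.057]
tool_rot: [[-1.0, 0.002, -0.0], [0.002, 1.0, 0.004], [0.0, 0.004, -1.0]]
ft_force: [1.1, 13.8, -2.0]
grip_width: 0.0003
```

arm_command --rows "1 0 -2 0 0 0 0; 1 0 -1 0 0 0 0; 1 0 0 0 0 0 0"

```text
time_s: 17.25
position: [0.5392, 0.0667, 0.057]
tool_rot: [[-1.0, 0.002, -0.0], [0.002, 1.0, 0.008], [0.0, 0.008, -1.0]]
ft_force: [3.2, 27.6, -1.1]
grip_width: -0.0001
```

27 N and no further motion, with the face at y≈0.055 = hinge line: the left panel is on its stop. Now the right one.

arm_command --rows "1 0 12 0 0 0 0; 1 0 15 -15 0 0 0; 1 0 0 -40 0 0 0; 1 0 0 -40 0 0 0; 1 0 0 -40 0 0 0"

```text
time_s: 17.67
position: [0.539, 0.0897, 0.1937]
tool_rot: [[-1.0, 0.001, -0.001], [0.001, 1.0, -0.0], [0.001, -0.0, -1.0]]
ft_force: [1.6, -0.7, -0.3]
grip_width: -0.0002
```

arm_command --rows "1 0 0 -40 0 0 0; 1 0 0 -25 0 0 0; 1 0 -35 0 0 0 0; 1 0 -40 0 0 0 0; 1 0 -40 0 0 0 0"

```text
time_s: 18.08
position: [0.5391, -0.0265, 0.2577]
tool_rot: [[-1.0, -0.001, 0.001], [-0.001, 1.0, -0.001], [-0.001, -0.001, -1.0]]
ft_force: [0.4, -0.6, 0.2]
grip_width: -0.0002
```

arm_command --rows "1 0 -40 0 0 0 0; 1 0 -40 0 0 0 0; 1 0 -40 0 0 0 0; 1 0 -40 0 0 0 0; 1 0 -40 0 0 0 0"

```text
time_s: 18.5
position: [0.5385, -0.2276, 0.2571]
tool_rot: [[-1.0, 0.001, -0.0], [0.001, 1.0, 0.0], [0.0, 0.0, -1.0]]
ft_force: [1.1, 0.5, -0.5]
grip_width: -0.0003
```

arm_command --rows "1 0 -25 0 0 0 0; 1 0 0 35 0 0 0; 1 0 0 40 0 0 0; 1 0 0 40 0 0 0; 1 0 0 30 0 0 0"

```text
time_s: 18.92
position: [0.5379, -0.2502, 0.1091]
tool_rot: [[-1.0, 0.002, -0.003], [0.002, 1.0, 0.002], [0.003, 0.002, -1.0]]
ft_force: [0.0, 0.0, -1.1]
grip_width: 0.0003
```

arm_command --rows "1 0 0 25 0 0 0; 1 0 0 20 0 0 0; 1 0 0 15 0 0 0; 1 0 0 0 0 0 0; 1 0 0 0 0 0 0"

```text
time_s: 19.33
position: [0.5389, -0.2505, 0.052]
tool_rot: [[-1.0, 0.001, -0.001], [0.001, 1.0, 0.001], [0.001, 0.001, -1.0]]
ft_force: [0.9, -0.4, 1.4]
grip_width: 0.0001
```

arm_command --rows "1 0 15 8 0 0 0; 1 0 20 0 0 0 0; 1 0 15 0 0 0 0; 1 0 12 0 0 0 0; 1 0 10 0 0 0 0"

```text
time_s: 19.75
position: [0.5399, -0.1781, 0.0456]
tool_rot: [[-1.0, 0.0, 0.002], [0.0, 1.0, -0.002], [-0.002, -0.002, -1.0]]
ft_force: [-0.3, -2.5, 1.8]
grip_width: 0.0001
```

arm_command --rows "1 0 5 0 0 0 0; 1 0 5 -4 0 0 0; 1 0 4 -5 0 0 0; 1 0 4 -4 0 0 0; 1 0 0 0 0 0 0"

```text
time_s: 20.17
position: [0.5395, -0.1602, 0.0584]
tool_rot: [[-1.0, 0.001, 0.001], [0.001, 1.0, -0.0], [-0.001, -0.0, -1.0]]
ft_force: [-0.7, -0.4, -0.1]
grip_width: 0.0002
```

arm_command --rows "1 0 4 0 0 0 0; 1 0 4 0 0 0 0; 1 0 3 0 0 0 0; 1 0 0 0 0 0 0"

```text
time_s: 20.5
position: [0.5392, -0.1494, 0.0573]
tool_rot: [[-1.0, 0.001, -0.0], [0.001, 1.0, -0.001], [0.0, -0.001, -1.0]]
ft_force: [-0.1, -1.3, 0.1]
grip_width: 0.0001
```

arm_command --rows "1 0 2 0 0 0 0; 1 0 1 0 0 0 0; 1 0 0 0 0 0 0"

```text
time_s: 20.75
position: [0.5393, -0.1487, 0.0574]
tool_rot: [[-1.0, 0.001, 0.0], [0.001, 1.0, -0.004], [-0.0, -0.004, -1.0]]
ft_force: [-2.5, -13.1, -0.7]
grip_width: -0.0005
```

arm_command --rows "1 0 2 0 0 0 0; 1 0 0 0 0 0 0; 1 0 0 0 0 0 0"

```text
time_s: 21.0
position: [0.5394, -0.1482, 0.0574]
tool_rot: [[-1.0, 0.001, 0.001], [0.001, 1.0, -0.006], [-0.001, -0.006, -1.0]]
ft_force: [-3.6, -20.9, -2.1]
grip_width: 0.0003
```

On the stop at y=-0.148 (expected -0.148). I'll back off, rise clear and take a final look.

arm_command --rows "1 0 -12 0 0 0 0; 1 0 -20 0 0 0 0; 1 0 -20 -15 0 0 0; 1 0 -10 -35 0 0 0; 1 0 0 -40 0 0 0"

```text
time_s: 21.42
position: [0.5381, -0.2079, 0.1465]
tool_rot: [[-1.0, 0.003, -0.004], [0.003, 1.0, 0.003], [0.004, 0.003, -1.0]]
ft_force: [-0.8, -0.2, -0.5]
grip_width: -0.0005
```

arm_command --rows "1 0 0 -40 0 0 0; 1 0 -40 -10 0 0 0; 1 0 -40 0 0 0 0; 1 0 -20 0 0 0 0; 1 0 0 0 0 0 0"

```text
time_s: 21.83
position: [0.5384, -0.3103, 0.1967]
tool_rot: [[-1.0, 0.005, -0.0], [0.005, 1.0, -0.0], [0.0, -0.0, -1.0]]
ft_force: [-1.0, 1.2, -0.2]
grip_width: -0.0003
```

```bash
python3 - <<'E'
from h import *
np.set_printoptions(precision=1,suppress=True)
a=eyes.get_image("side")[:,:,::-1]; t=eyes.get_image("top")[:,:,::-1]
o=np.zeros((600,800,3),np.uint8); o[:,:400]=cv2.resize(a[150:300,290:390],(400,600),interpolation=cv2.INTER_CUBIC)
o[:360,400:]=cv2.resize(t[185:275,265:365+15][:, :100],(400,360),interpolation=cv2.INTER_CUBIC); 
o[360:,400:720]=cv2.resize(t,(320,240)); cv2.imwrite("pics/f.png",o)
# expected panel edge pixels (outer top edge) at 90 and 75 deg, in crop coords
O=np.array([.539,-.0406,0]); th=np.radians(-1.3); x=np.array([np.cos(th),np.sin(th),0]); y=np.array([-x[1],x[0],0])
for s in(1,-1):
  for ang in(90,78):
    A=np.radians(ang); p=O+s*(.095+.06*np.cos(A))*y+[0,0,.06*np.sin(A)]
    print(s,ang,"side",[(proj("side",p+e*x)-[290,150])*4 for e in(-.059,.059)],"top",[(proj("top",p+e*x)-[265,185])*4+[400,0] for e in(-.059,.059)])
E
```

```text
1 90 side [array([106. , 244.1]), array([289.6, 228.3])] top [array([455.8, 269.4]), array([457.4,  44.6])]
1 78 side [array([104.2, 231.1]), array([286.6, 215.5])] top [array([431.4, 269.9]), array([433.4,  45.4])]
-1 90 side [array([136.5, 486.5]), array([338.7, 467.7])] top [array([830.3, 268.1]), array([824.3,  43.5])]
-1 78 side [array([138.7, 505.5]), array([342.2, 486.5])] top [array([854.6, 268.5]), array([848.1,  44.1])]
```

View pics/f.png

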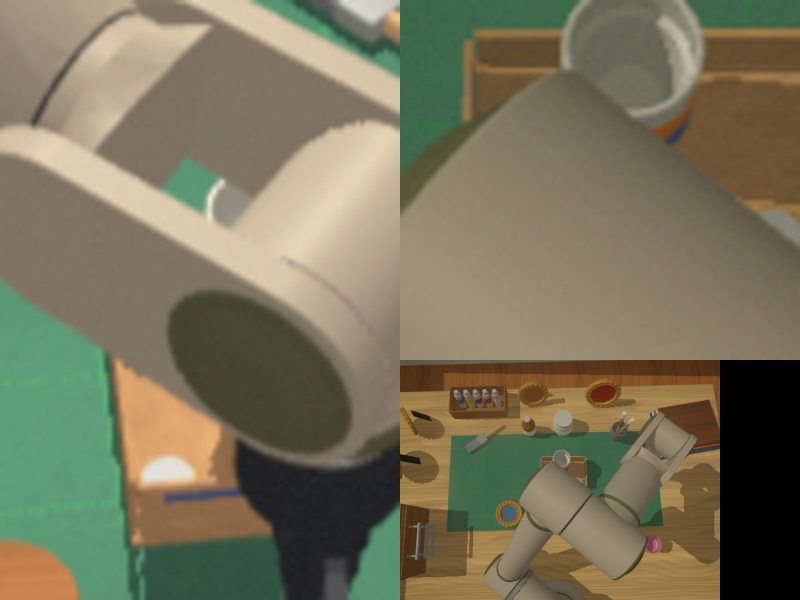

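Partial view: the right panel edge runs at side-crop row ~487, matching 90° (486; 78° would be 505). The left panel's edge also matches upright. The arm hides the stack, so I'll move it aside for one clear check.

arm_command --rows "1 10 0 -35 0 0 0; 1 10 10 -30 0 0 0; 1 10 38 0 0 0 0; 1 10 40 0 0 0 0; 1 10 40 0 0 0 0"

```text
time_s: 22.35
position: [0.4882, -0.1757, 0.2623]
tool_rot: [[-1.0, 0.001, 0.0], [0.001, 1.0, 0.001], [-0.0, 0.001, -1.0]]
ft_force: [-0.2, 1.0, 0.2]
grip_width: 0.0002
```

arm_command --rows "1 10 40 0 0 0 0; 1 10 40 0 0 0 0; 1 10 40 0 0 0 0; 1 10 40 0 0 0 0; 1 10 40 0 0 0 0"

```text
time_s: 22.77
position: [0.4376, 0.0246, 0.2623]
tool_rot: [[-1.0, 0.0, -0.0], [0.0, 1.0, 0.001], [0.0, 0.001, -1.0]]
ft_force: [0.4, 0.8, 0.3]
grip_width: 0.0
```

arm_command --rows "1 10 40 0 0 0 0; 1 10 40 0 0 0 0; 1 10 40 0 0 0 0; 1 10 40 0 0 0 0; 1 0 40 0 0 0 0"

```text
time_s: 23.18
position: [0.3965, 0.2244, 0.2626]
tool_rot: [[-1.0, -0.001, -0.001], [-0.001, 1.0, 0.0], [0.001, 0.0, -1.0]]
ft_force: [2.1, -0.6, -0.2]
grip_width: -0.0001
```

arm_command --rows "1 0 35 0 0 0 0; 1 0 0 0 0 0 0; 1 0 0 0 0 0 0; 1 0 0 0 0 0 0"

```text
time_s: 23.52
position: [0.3988, 0.2568, 0.2621]
tool_rot: [[-1.0, -0.0, -0.001], [-0.0, 1.0, -0.0], [0.001, -0.0, -1.0]]
ft_force: [-0.7, 0.2, -0.5]
grip_width: 0.0003
```

```bash
python3 - <<'E'
from h import *
np.set_printoptions(precision=1,suppress=True)
a=eyes.get_image("side")[:,:,::-1]; t=eyes.get_image("top")[:,:,::-1]
o=np.zeros((600,800,3),np.uint8); o[:,:400]=cv2.resize(a[150:300,290:390],(400,600),interpolation=cv2.INTER_CUBIC)
o[:320,400:]=cv2.resize(t[185:265,275:375],(400,320),interpolation=cv2.INTER_CUBIC); 
o[330:570,400:720]=cv2.resize(t,(320,240)); cv2.imwrite("pics/f2.png",o)
for z in(.104,.139,.174): print(z,(proj("side",[.5635,-.0305,z])-[290,150])*4,(proj("top",[.5635,-.0305,z])-[275,185])*4+[400,0])
E
```

```text
0.104 [256.3 286.6] [582.9  87.8]
0.139 [258.2 247.2] [584.6  69.4]
0.174 [260.1 205.8] [586.5  49.7]
```

View pics/f2.png

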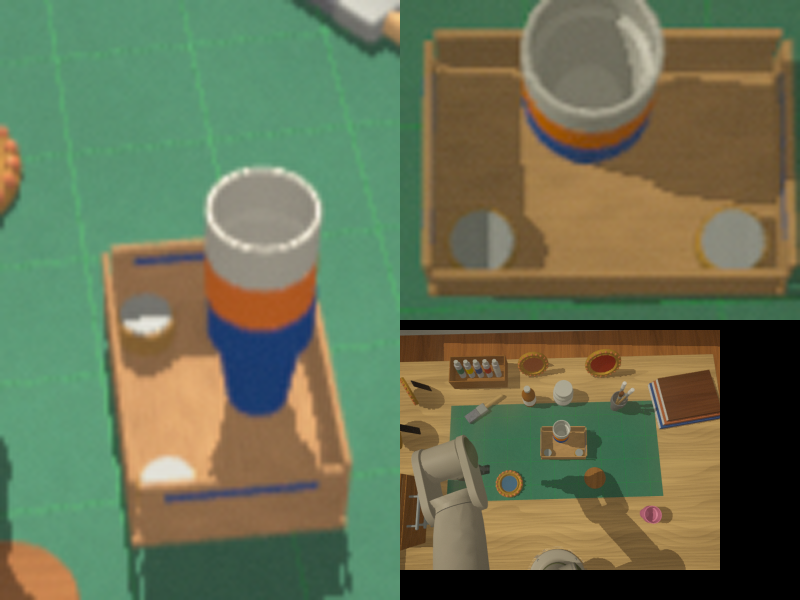

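The view is clear. The three-cup stack is straight: the white rim is centred at (263,208) in the crop, against a predicted (260,206) for full nesting. Both panels are upright, the bystanders are in place and the robot is clear. Handing in.

```bash
python3 -c "
from rig import env; print(env.close_job())"
```

```text
the job is handed in; nothing more can be done
None
```

The gilding kit is packed, and I handed the job in at about 24 s of the 72 s allowed. I nested orange in blue and white in orange, lowering each until I felt contact. Then I pushed both side panels up to their stops with the shut fingertips.

**Cups:** Both cups made contact at the expected fully nested height. Orange touched with the tool at 0.1326 m (about 0.1325 expected) and white at 0.1652 m (0.165 expected). In the last side and top pictures the stack is straight, with the white rim within about 1 mm of where full nesting would put it.

**Panels:** Each stopped moving under 21–28 N with its face at the hinge line, and both look upright in the last pictures.

**Rest of the scene:** The bystanders and the pink cup look unmoved, and the arm is clear of everything.

**What disagreed:**
- **Camera positions:** The top and wrist cameras differed by 4–6 mm in y, so I used the wrist values.
- **Left panel push:** The panel's edge caught under the gripper's knuckles, giving about 22 N upward, still below the 40 N limit. I raised the tool about 20 mm and finished with the tips.

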